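Level the packing-bench scale under a spirit level

TASK

The parcel scale on this packing bench is low at its levelling foot. Lay the yellow spirit level in the middle of the steel pan, lengthwise in line with the foot, and let go of it; then raise that end by turning the foot's black knob until the bubble rests between its two lines. Finally press the level firmly down on the pan, with the bubble still between its lines, and finish while still pressing; leave the cup, tape, bottle and orange-sleeved cylinder where they stand.

Things in the scene. Friction and masses are not known exactly. Their poses are not given: they have to be found in the camera images.
- platform: Tilting upper part of the scale: blue base, steel pan, blue arm (top 42 mm above the bench) reaching to 215 mm from the pan's centre. Origin on the line of the two fixed feet, 8 mm above the bench, 100 mm from the pan's centre towards -y. x: short side (grey console, lower than the pan, on -x); y: long side, towards the levelling foot; z up. Leans about x by about 0.01 rad, foot end low at first.
- pan_centre (a point): Centre of the flat stainless pan's top face, about 70 mm above the bench; axes as the platform's. The pan is 260 mm long (y) and 210 mm wide (x).
- knob (a point): Middle of the levelling foot's black knob, on its upright screw axis, 190 mm from the pan's centre towards the platform's +y: round, ribbed, 36 mm in diameter, 24 mm high, from 76 to 100 mm above the bench, white pointer on top. It keeps its place and height as it turns; beside it, within 55 mm of the axis, nothing of the scale is higher than 50 mm.
- foot (a joint): Turn of the levelling foot's knob, rad, growing clockwise seen from above. Clockwise lifts the foot end of the pan: 4 mm a turn, tipping it 0.0022 rad per rad. The value at which the pan is level differs every time: find it from the bubble. Stiff (0.12 N m), stays where it is left, runs from -4 to 9.
- level: Yellow spirit level, 200 mm long (x), 26 mm wide (y), 42 mm high (z), about 0.28 kg, lying on its flat underside on the bench left of the scale. Origin: centre of the underside. The sides are flat, full length, up to 26 mm height. The top is flat, 42 mm up, for 72 mm at each end; between (x from -28 to 28 mm) is the cut-out with the vial.
- vial (a point): Middle of the level's lime-green vial, 33 mm above the level's underside; it lies along the level's x, 56 mm long, 16 mm thick, with two black rings 20 mm apart. Axes as the level's.
- bubble (a joint): Place of the pale bubble (16 mm long) along the level's own +x, m; 0 is midway between the rings, and within 0.002 either way it lies between them. It runs to the higher end, 1.2 mm per 0.001 rad of slope (about 2.6 mm per rad of the foot when the level is in line with it), at most 18 mm, and takes about a second to settle.
- cup: Red plastic cup, 88 mm across, 115 mm high, standing on the bench; origin at the centre of its underside. Leave alone.
- tape_roll: Roll of brown packing tape lying flat, 104 mm across, 48 mm high; origin at the centre of its underside. Leave alone.
- cleaner: Clear bottle, 68 mm across, 170 mm high; origin at the centre of its underside. Leave alone.
- sleeve: Steel cylinder in an orange sleeve, 71 mm across, 150 mm high, standing; origin at the centre of its underside. Leave alone.
Mind the look-alikes: they are no part of the job. Of the things that look like the level, the largest one is meant.

How it is judged:
By the outcome, as a careful person would: the job done as asked, in the order asked, and still so for the second after the job is handed in, while the arm keeps its last pose, push and grip.
It also fails if it takes over 72 s, if anything falls off the work surface, if the arm or the gripper's body presses on something with over 40 N, if the wrist force passes 120 N, or if a joint passes its speed limit or range.

ROBOT

A 7-joint arm with a two-finger parallel gripper is mounted at the origin on the work surface. World frame = base frame: x ahead of the robot, y to its left, z up, the work surface at z = 0. Lengths are in m, angles in rad, forces in N, time in s.
With the tool pointing down it reaches from about 0.4 to 0.85 m from the base axis. Payload 10.4 kg.
Tool frame: the origin (TCP) lies between the finger pads; the fingertips stand 22 mm ahead of it and the grasp point (between the pads) lies 3 mm ahead of it; z points along the fingers, y is the line along which they close (so a half turn about z gives the same grasp; the last joint's range is limited). The gripper opens to 85 mm and grips with 20 to 120 N. Pads are 22 mm wide; open, the fingers measure 114 mm over their backs; the gripper's body (76 mm by 85 mm) begins 54 mm behind the grasp point. The pads swing forward as they close: fully open they stand 13 mm farther back than shut.
Start: joints at [-1.175, 0.332, -0.065, 1.46, 0.022, 1.35, -0.088], TCP at [0.254, 0.571, 0.253] pointing down, gripper open.
Joint ranges: [-2.6, 2.6], [-0.5, 2.12], [-1.47, 1.34], [0.16, 2.42], [-1.27, 4.41], [0.06, 2.06], [-2.6, 2.6]. Speed limits (rad/s): [2.22, 2.22, 2.79, 2.79, 3.14, 3.14, 3.14].

INTERFACE

Orientations are given as a unit quaternion [x, y, z, w].
In Python, from workcell import manip, camera, ticket, boxes_of, outline_of gives the robot as it stands.
- The arm moves only by the tool carry_out, never from a script. Its argument "deltas" is a list of rows, each a list of 5 numbers: the shift along the tool's x, y, z as a fraction of full scale, then the turn about the tool's z as a fraction of full scale, then the opening, from -1 (shut) to 1 (fully open), so that 0 is half open. In form: [[tx, ty, tz, spin, gripper], ...]. A call has 1 to 20 rows; each row is the pose to reach, as a shift and turn from the pose commanded when the call began, along the tool's axes at that moment; what a row does not reach only later rows make up. Full scale, the value 1, is 150 mm for a shift and 30 degrees for a turn. A row lasts 1/8 s, in which the tool goes at most 62.5 mm and 10.7 degrees, less where a joint would pass 70% of its speed; a pose out of reach is approached as far as the arm can. A call with a number of a shift or a turn outside -1 to 1 is refused whole. A call with a gripper value outside its range is refused whole. The fingers move at their own pace and stop on an object; "force" is the grip in N (left out, the last holds). Time passes only in rows, so rows that repeat a pose let the fingers close. It gives the time, the measured TCP pose, the force, the opening and the grip force at its end, in the units of the state.
- manip.get_obs(): the state, without advancing time (a new reading comes with each control period).
- camera(name): name is "side" or "top"; returns a dict with "img" (420x560x3 uint8, red, green, blue), "depth" (420x560 float32, m along the optical axis (not along the pixel's ray), 0 where there is no reading), "vertical_fov" (degrees; the focal length in pixels is half the picture's height over the tangent of half this angle, whatever the lens; pixels are square), "cx", "cy" (the principal point, pixels), "R" (3x3) and "t" (3): a world point X has camera coordinates R X + t. Camera axes: x right, y down, z forward; pixel columns grow to the right and rows downward; lengths in m; the calibration is good to about 2 mm. A picture is of the moment at which its call begins.
- ticket.hand_in(): hands the job in; it is judged then, once.
Trained networks look in a picture, given as the dict that the camera call returned (one of the last four; its "shot" number tells which), for a name from the list of things; names that differ only in an ending like _2 or _b are one class to them, and where a whole thing is asked for, a point or a joint stands for the part that bears it (a point fixed in the world has none). Each returns a list of dicts, best first, with "conf" (0 to 1); they miss things now and then, are a little off and sometimes report something else, mostly with a low value. They report only what shows in the picture. A call takes as long as a camera call. They do not tell look-alikes from the thing itself.
- boxes_of(query, picture): "position" ([x, y, z] in m, in world coordinates, good to about 4 mm: the middle of the surface that is visible of it).
- outline_of(query, picture): "region" (420x560 bool, what is visible of it).
The state is a dict: "clock": time; "joint_pos": joint angles; "joint_velocities": joint speeds; "tau": joint torques, N m; "position": TCP position; "ee_rot": TCP orientation; "ft_force": force on the tool from outside, world axes, zero at the start; "torque": the same for the moment, N m; "grip_width": opening from 0.0 (shut) to 1.0 (fully open); "grasp_force": force on a finger pad.
Only numpy, scipy, OpenCV 4.12 (cv2) and the standard library are available. Lean on these libraries where they do the work, as an engineer would, in place of code of your own. Each camera call takes 0.05 s, during which the arm holds its last target. There are 200 camera calls.

## Working session

There is one attempt and no reset: what is moved stays moved. The work goes in short steps, Python scripts to look and compute and a tool call to move; the robot and the scene stay as the last step left them, time stands still between calls to the robot, and variables do not carry over. Pictures are saved under pics/ and viewed, at most 10 in all, crops included, and the job is handed in when it is done.

Besides the shell and the picture viewer there is one more tool, called after "Emit:" by a JSON object that holds its "name" and its "arguments", one argument or row to a line. carry_out: Moves the arm, as the interface text tells. Its arguments: {"type":"object","properties":{"deltas":{"type":"array","items":{"type":"array","items":{"type":"number"}}},"force":{"type":"number"}},"required":["deltas"]}

```bash
mkdir -p pics
cat > h.py <<'E'
import numpy as np, cv2
from workcell import manip, camera, ticket, boxes_of, outline_of
def f(p): return p["img"].shape[0]/2/np.tan(np.radians(p["vertical_fov"])/2)
def world(p,u,v,d=None):
    d=p["depth"][v,u] if d is None else d
    F=f(p); c=np.stack([(u-p["cx"])/F*d,(v-p["cy"])/F*d,d],-1)
    return (c-p["t"])@p["R"]
def proj(p,X):
    c=p["R"]@np.array(X)+p["t"]; return c[:2]/c[2]*f(p)+[p["cx"],p["cy"]]
def save(n,im): cv2.imwrite("pics/"+n+".png",im[:,:,::-1])
E
python3 - <<'E'
from h import *
a=camera("top"); b=camera("side")
save("top0",a["img"]); save("side0",b["img"])
for n in ["level","vial","bubble","knob","platform","pan_centre","cup","tape_roll","cleaner","sleeve"]:
  for p,k in((a,"top"),(b,"side")):
    for r in boxes_of(n,p)[:4]: print(n,k,np.round(r["position"],3),round(r["conf"],2),proj(p,r["position"]).round())
o=manip.get_obs(); print(o)
print(a["R"],a["t"],f(a),b["R"],b["t"])
E
```

```text
level top [0.491 0.295 0.044] 0.88 [155. 249.]
level top [0.502 0.441 0.025] 0.79 [100. 247.]
level top [0.377 0.133 0.036] 0.64 [218. 293.]
level top [ 0.666 -0.346  0.143] 0.42 [408. 169.]
level side [0.486 0.286 0.028] 0.91 [210. 186.]
level side [0.497 0.409 0.032] 0.69 [201. 167.]
level side [0.376 0.109 0.025] 0.64 [189. 227.]
level side [ 0.537 -0.139  0.073] 0.23 [290. 252.]
vial top [0.483 0.294 0.042] 0.92 [155. 252.]
vial top [0.378 0.131 0.031] 0.89 [218. 293.]
vial top [0.499 0.435 0.031] 0.71 [102. 247.]
vial side [0.373 0.114 0.027] 0.94 [187. 226.]
vial side [0.483 0.291 0.024] 0.93 [208. 186.]
vial side [0.496 0.409 0.026] 0.74 [201. 168.]
knob top [0.57  0.092 0.103] 0.69 [232. 213.]
knob side [0.566 0.083 0.094] 0.78 [262. 193.]
platform top [ 0.548 -0.097  0.071] 0.79 [307. 223.]
platform side [ 0.535 -0.137  0.069] 0.88 [289. 254.]
platform side [0.484 0.287 0.027] 0.38 [209. 186.]
pan_centre top [ 0.548 -0.094  0.073] 0.8 [306. 223.]
pan_centre side [ 0.536 -0.136  0.07 ] 0.94 [289. 253.]
cup top [0.748 0.27  0.06 ] 0.84 [166. 152.]
cup side [0.724 0.24  0.086] 
[... 713 characters left out ...]
03,  6.08527262e-05]), 'position': array([0.2541623 , 0.5709751 , 0.25331324]), 'ee_rot': array([ 2.07891946e-01,  9.78151797e-01,  5.09193054e-06, -7.92072172e-06]), 'ft_force': array([-0.35345277,  0.74057663, -0.45415918]), 'torque': array([ 0.02828855, -0.05926287, -0.03053287]), 'grasp_force': 0.0, 'grip_width': 1.005597806406244}
[[-1.50775088e-02 -9.99886125e-01 -6.37166587e-04]
 [-9.74375520e-01  1.48358491e-02 -2.24437617e-01]
 [ 2.24421512e-01 -2.76312063e-03 -9.74488250e-01]] [0.00527183 0.57748326 1.26243725] 516.6361491408858 [[ 0.89804164 -0.4393777   0.02164373]
 [-0.22729282 -0.50556223 -0.83231292]
 [ 0.37664199  0.7425322  -0.55388333]] [-0.52865906  0.19906847  0.81520751]
```

View top.

View pics/top0.png

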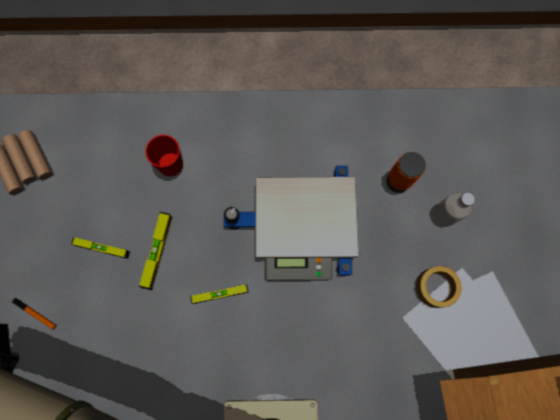

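Run:
```python
from h import *
a=cv2.imread("pics/top0.png")[:,:,::-1]
save("crop0",cv2.resize(a[190:325,60:260],None,fx=4,fy=4,interpolation=cv2.INTER_CUBIC))
```

```text
(no output)
```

View pics/crop0.png

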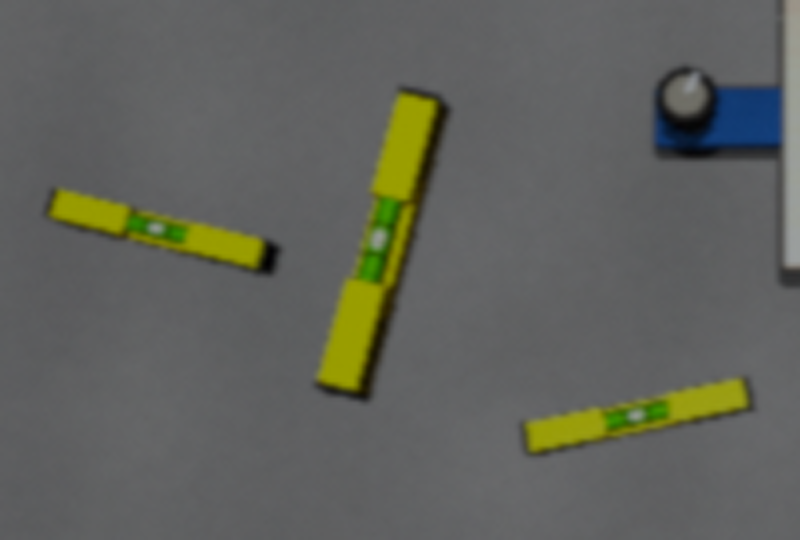

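The candidates for the level are the yellow bars at (100,247), (155,250) and (218,293). In the enlarged crop the one at (155,250) is clearly the longest and widest, so it is the 200 mm level. The knob is at (232,213), and the pan spans about (255..357, 178..257).

```bash
cat >> h.py <<'E'
def fit(p,mask,zlo,zhi,z=None):
    """world minAreaRect of the top face of a masked thing"""
    v,u=np.nonzero(mask); d=p["depth"][v,u]; ok=d>0; v,u,d=v[ok],u[ok],d[ok]
    X=world(p,u,v,d); k=(X[:,2]>zlo)&(X[:,2]<zhi); X=X[k]
    r=cv2.minAreaRect((X[:,:2]*1000).astype(np.float32)); b=cv2.boxPoints(r)
    e=[b[1]-b[0],b[2]-b[1]]; e=max(e,key=np.linalg.norm)
    return dict(c=np.array(r[0])/1000,size=r[1],yaw=np.degrees(np.arctan2(e[1],e[0])),z=np.median(X[:,2]),n=len(X),mean=X[:,:2].mean(0),X=X)
E
python3 - <<'E'
from h import *
a=camera("top")
for n,lo,hi in(("level",.033,.055),("pan_centre",.06,.085),("knob",.09,.115)):
  for r in outline_of(n,a)[:3]:
    m=r["region"]
    try:
      q=fit(a,m,lo,hi); q.pop("X"); print(n,round(r["conf"],2),q)
    except Exception as e: print(n,e)
    v,u=np.nonzero(m); rr=cv2.minAreaRect(np.stack([u,v],1).astype(np.float32)); print("   px",rr,len(v))
E
```

```text
level 0.88 {'c': array([0.50089795, 0.44302008]), 'size': (147.72100830078125, 18.995624542236328), 'yaw': np.float32(75.07504), 'z': np.float64(0.034155469620618745), 'n': 91, 'mean': array([0.50073341, 0.44204773])}
   px ((99.37787628173828, 247.46815490722656), (58.6880989074707, 8.960978507995605), 14.620874404907227) 477
level 0.82 {'c': array([0.48993619, 0.2971792 ]), 'size': (28.25050926208496, 200.80674743652344), 'yaw': np.float32(-13.826608), 'z': np.float64(0.04172087885911763), 'n': 740, 'mean': array([0.48857327, 0.29691817])}
   px ((155.19810485839844, 250.55661010742188), (14.148137092590332, 78.70759582519531), 15.945395469665527) 1034
level 0.81 {'c': array([0.37566696, 0.1311506 ]), 'size': (17.95653533935547, 144.81704711914062), 'yaw': np.float32(-78.89974), 'z': np.float64(0.03415523753796281), 'n': 79, 'mean': array([0.37538775, 0.13164417])}
   px ((218.30770874023438, 294.0384521484375), (9.217458724975586, 58.24649429321289), 78.69007110595703) 500
pan_centre 0.66 {'c': array([ 0.56243054, -0.06080542]), 'size': (327.0721130371094, 221.27102661132812), 'yaw': np.float32(88.96277), 'z': np.float64(0.06853149159354335), 'n': 8126, 'mean': array([ 0.56393302, -0.09378352])}
   px ((292.86431884765625, 228.86460876464844), (111.91271209716797, 138.20663452148438), 81.09828186035156) 10602
knob 0.52 {'c': array([0.5684054 , 0.09530536]), 'size': (37.021419525146484, 36.9602165222168), 'yaw': np.float32(76.318886), 'z': np.float64(0.09966924465668012), 'n': 180, 'mean': array([0.56722678, 0.09507564])}
   px ((230.5, 214.5), (15.0, 15.0), 90.0) 202
```

Emit:
{"name": "carry_out", "arguments": {
  "deltas": [
    [-1,-0.5,0,0,0.4],
    [-1,-0.5,0,0,0.4],
    [-1,-0.5,0,0,0.4],
    [-1,-0.5,0,0,0.4]
  ],
  "force": 40
}}

```text
clock: 1.8
position: [0.3639, 0.4384, 0.2538]
ee_rot: [0.211, 0.977, -0.0, 0.001]
ft_force: [-1.2, 1.2, -0.1]
grip_width: 0.702
grasp_force: 0.0
```

Emit:
{"name": "carry_out", "arguments": {
  "deltas": [
    [-1,-0.5,0.5,-0.34,0.4],
    [-1,-0.5,0.5,-0.34,0.4],
    [-1,-0.5,0.5,-0.34,0.4],
    [-1,-0.5,0.5,-0.34,0.4],
    [-1,-0.5,0.5,-0.34,0.4]
  ]
}}

```text
clock: 2.42
position: [0.4665, 0.3135, 0.1785]
ee_rot: [0.119, 0.993, 0.0, -0.0]
ft_force: [0.8, 1.0, -0.2]
grip_width: 0.702
grasp_force: 0.0
```

```bash
cat >> h.py <<'E'
def delta(xyz,yaw):
    """fractions to bring the TCP to xyz with tool y at yaw (deg, mod 180)"""
    from scipy.spatial.transform import Rotation as Q
    o=manip.get_obs(); R=Q.from_quat(o["ee_rot"]).as_matrix()
    y=np.degrees(np.arctan2(R[1,1],R[0,1])); t=-((yaw-y+90)%180-90)
    print("clock",round(o["clock"],2),"pos",o["position"].round(4),"yaw",y.round(2),"F",o["ft_force"].round(1),"grip",round(o["grip_width"],3),round(o["grasp_force"],1),"q7",o["joint_pos"][6].round(2),"tilt",R[:,2].round(3))
    print("shift",(R.T@(np.array(xyz)-o["position"])/.15).round(3),"spin",round(t/30,3))
E
python3 - <<'E'
from h import *
a=camera("top"); s=camera("side")
for n,lo,hi in(("pan_centre",.055,.085),):
  for r in outline_of(n,a)[:1]:
    m=r["region"]; m[:,:254]=0
    q=fit(a,m,lo,hi); X=q.pop("X"); print(q)
    for pc in(1,99): print(np.percentile(X[:,:2],pc,axis=0))
for r in outline_of("knob",s)[:1]:
    q=fit(s,r["region"],.094,.11); q.pop("X"); print("knob side",q)
for r in outline_of("level",s)[:3]:
    q=fit(s,r["region"],.036,.055); q.pop("X"); print("level side",q)
delta([.489,.297,.027],76.2)
E
```

```text
{'c': array([ 0.55432288, -0.09474219]), 'size': (260.0895690917969, 234.96864318847656), 'yaw': np.float32(89.45691), 'z': np.float64(0.06847123092561797), 'n': 8186, 'mean': array([ 0.56070304, -0.09392072])}
[ 0.45479213 -0.22031305]
[0.66737841 0.03242923]
knob side {'c': array([0.56865662, 0.08870442]), 'size': (35.7842903137207, 36.368011474609375), 'yaw': np.float32(-58.841408), 'z': np.float64(0.09997021018936511), 'n': 104, 'mean': array([0.5666214 , 0.08629477])}
level side {'c': array([0., 0.]), 'size': (0.0, 0.0), 'yaw': np.float32(0.0), 'z': np.float64(nan), 'n': 0, 'mean': array([nan, nan])}
level side {'c': array([ 0.52192468, -0.09852971]), 'size': (274.89251708984375, 361.0606994628906), 'yaw': np.float32(-66.31558), 'z': np.float64(0.0440941298305315), 'n': 2118, 'mean': array([ 0.47584658, -0.12203093])}
level side {'c': array([0., 0.]), 'size': (0.0, 0.0), 'yaw': np.float32(0.0), 'z': np.float64(nan), 'n': 0, 'mean': array([nan, nan])}
clock 2.67 pos [0.4666 0.3133 0.1788] yaw 76.33 F [-0.1  0.4  0.3] grip 0.699 0.0 q7 0.68 tilt [ 0.     0.001 -1.   ]
shift [-0.17  -0.072  1.012] spin 0.004
  return _methods._mean(a, axis=axis, dtype=dtype,
  ret = ret.dtype.type(ret / rcount)
h.py:17: RuntimeWarning: Mean of empty slice.
  return dict(c=np.array(r[0])/1000,size=r[1],yaw=np.degrees(np.arctan2(e[1],e[0])),z=np.median(X[:,2]),n=len(X),mean=X[:,:2].mean(0),X=X)
  ret = um.true_divide(
```

Emit:
{"name": "carry_out", "arguments": {
  "deltas": [
    [-0.17,-0.07,0.4,0,0.4],
    [-0.17,-0.07,0.75,0,0.4],
    [-0.17,-0.07,1,0,0.4],
    [-0.17,-0.07,1,0,0.4],
    [-0.17,-0.07,1,0,0.4]
  ]
}}

```text
clock: 3.3
position: [0.4903, 0.2967, 0.0301]
ee_rot: [0.12, 0.993, 0.001, 0.001]
ft_force: [0.4, -1.0, 0.5]
grip_width: 0.698
grasp_force: 0.0
```

Emit:
{"name": "carry_out", "arguments": {
  "deltas": [
    [0,0,0.03,0,0.4],
    [0,0,0.03,0,-0.3],
    [0,0,0.03,0,-1],
    [0,0,0.03,0,-1],
    [0,0,0.03,0,-1],
    [0,0,0.03,0,-1],
    [0,0,0.03,0,-1]
  ],
  "force": 40
}}

```text
clock: 4.18
position: [0.4898, 0.2959, 0.0245]
ee_rot: [0.12, 0.993, 0.0, 0.0]
ft_force: [-1.6, -1.8, 5.6]
grip_width: 0.294
grasp_force: 41.4
```

Emit:
{"name": "carry_out", "arguments": {
  "deltas": [
    [0,0,-0.3,0,-1],
    [0,0,-0.6,0,-1],
    [0,0,-0.8,0,-1],
    [0,0,-0.8,0,-1],
    [0,0,-0.8,0,-1]
  ]
}}

```text
clock: 4.8
position: [0.4887, 0.2953, 0.1423]
ee_rot: [0.12, 0.993, -0.001, -0.001]
ft_force: [-0.9, 0.1, -3.3]
grip_width: 0.293
grasp_force: 40.6
```

Run:
```python
from h import *
s=camera("side"); save("side1",s["img"])
delta([.563,-.094,.15],-1)
```

```text
clock 4.85 pos [0.4886 0.2952 0.142 ] yaw 76.21 F [-0.6 -0.6 -2.9] grip 0.297 40.6 q7 0.74 tilt [-0.002 -0.002 -1.   ]
shift [-1.1   -2.402 -0.051] spin 2.574
```

View pics/side1.png

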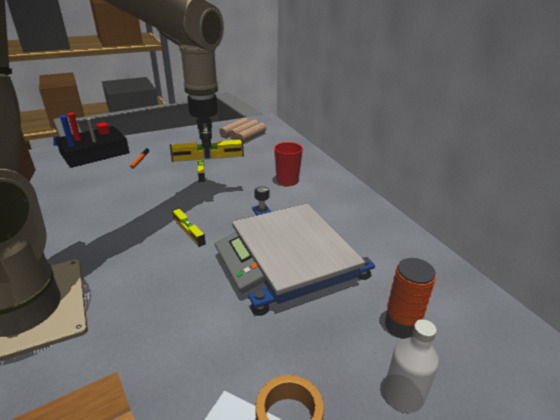

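Emit:
{"name": "carry_out", "arguments": {
  "deltas": [
    [-0.13,-0.3,-0.1,0.3,-1],
    [-0.26,-0.6,-0.2,0.6,-1],
    [-0.4,-0.9,-0.2,0.9,-1],
    [-0.4,-0.9,-0.2,0.9,-1],
    [-0.4,-0.9,-0.2,0.9,-1]
  ]
}}

```text
clock: 5.48
position: [0.5149, 0.1506, 0.1726]
ee_rot: [0.348, 0.937, -0.001, -0.001]
ft_force: [-0.3, 1.0, -2.4]
grip_width: 0.302
grasp_force: 40.6
```

Emit:
{"name": "carry_out", "arguments": {
  "deltas": [
    [-0.23,-0.16,0,0.3,-1],
    [-0.46,-0.33,0,0.6,-1],
    [-0.7,-0.5,0,0.9,-1],
    [-0.7,-0.5,0,0.9,-1],
    [-0.7,-0.5,0,0.9,-1]
  ]
}}

```text
clock: 6.1
position: [0.5457, 0.0266, 0.1731]
ee_rot: [0.556, 0.831, -0.0, -0.001]
ft_force: [-0.6, 1.6, -3.1]
grip_width: 0.294
grasp_force: 40.6
```

Emit:
{"name": "carry_out", "arguments": {
  "deltas": [
    [-0.26,-0.06,0,0.26,-1],
    [-0.52,-0.12,0,0.52,-1],
    [-0.77,-0.19,0,0.77,-1],
    [-0.77,-0.19,0,0.77,-1],
    [-0.77,-0.19,0,0.77,-1],
    [-0.77,-0.19,0,0.77,-1]
  ]
}}

```text
clock: 6.85
position: [0.5635, -0.0906, 0.1735]
ee_rot: [0.711, 0.703, 0.0, -0.0]
ft_force: [0.8, -0.5, -3.8]
grip_width: 0.297
grasp_force: 40.7
```

Run:
```python
from h import *
s=camera("side"); save("side2",s["img"])
delta([.563,-.094,.098],-1)
# pan height from side depth, and its rect
for r in outline_of("pan_centre",s)[:1]:
    q=fit(s,r["region"],.055,.08); X=q.pop("X"); print(q)
    A=np.c_[X[:,:2],np.ones(len(X))]; k=abs(X[:,2]-np.median(X[:,2]))<.006
    c=np.linalg.lstsq(A[k],X[k,2],rcond=None)[0]; print("plane",c, c@[.563,-.094,1])
```

```text
clock 6.9 pos [ 0.5635 -0.091   0.1737] yaw -0.7 F [ 1.2 -0.1 -2.8] grip 0.297 40.7 q7 0.2 tilt [-0.     0.001 -1.   ]
shift [-0.021 -0.003  0.504] spin 0.01
```

Emit:
{"name": "carry_out", "arguments": {
  "deltas": [
    [-0.02,0,0.25,0,-1],
    [-0.02,0,0.45,0,-1],
    [-0.02,0,0.49,0,-1],
    [-0.02,0,0.515,0,-1],
    [-0.02,0,0.525,0,-1],
    [-0.02,0,0.525,0,-1]
  ]
}}

```text
clock: 7.7
position: [0.5638, -0.0958, 0.0958]
ee_rot: [0.713, 0.702, 0.001, 0.0]
ft_force: [0.7, -0.3, -2.8]
grip_width: 0.296
grasp_force: 40.5
```

Emit:
{"name": "carry_out", "arguments": {
  "deltas": [
    [0,0,0.006,0,-1],
    [0,0,0.012,0,-1],
    [0,0,0.012,0,-1]
  ]
}}

```text
clock: 8.07
position: [0.5637, -0.0957, 0.0937]
ee_rot: [0.713, 0.702, 0.0, 0.0]
ft_force: [-0.9, 1.2, 2.0]
grip_width: 0.293
grasp_force: 41.3
```

Emit:
{"name": "carry_out", "arguments": {
  "deltas": [
    [0,0,0,0,-0.1],
    [0,0,0,0,0.2],
    [0,0,0,0,0.2],
    [0,0,0,0,0.2],
    [0,0,-0.3,0,0.2],
    [0,0,-0.65,0,0.2],
    [0,0,-0.65,0,0.2],
    [0,0,-0.65,0,0.2]
  ]
}}

```text
clock: 9.07
position: [0.5631, -0.0957, 0.1903]
ee_rot: [0.713, 0.702, 0.0, -0.0]
ft_force: [0.3, -0.3, -0.0]
grip_width: 0.599
grasp_force: 0.0
```

Emit:
{"name": "carry_out", "arguments": {
  "deltas": [
    [0.35,0,0,-0.33,0.2],
    [0.7,0.02,0,-0.66,0.2],
    [1,0.03,0,-1,0.2],
    [1,0.03,0,-1,0.2],
    [1,0.03,0,-1,0.2]
  ]
}}

```text
clock: 9.7
position: [0.5696, 0.0534, 0.1896]
ee_rot: [0.507, 0.862, -0.001, -0.001]
ft_force: [0.2, 0.6, -0.1]
grip_width: 0.6
grasp_force: 0.0
```

Run:
```python
from h import *
a=camera("top"); s=camera("side")
save("bub1",np.hstack([cv2.resize(a["img"][160:270,210:370],None,fx=2.4,fy=2.4,interpolation=cv2.INTER_CUBIC),cv2.resize(s["img"][170:280,210:370],None,fx=2.4,fy=2.4,interpolation=cv2.INTER_CUBIC)]))
for r in outline_of("level",a)[:3]:
    m=r["region"]; q=fit(a,m,.1,.125) if 1 else 0; q.pop("X"); print(round(r["conf"],2),q)
for p in(a,s):
  for n in("bubble","vial","knob"):
    for r in boxes_of(n,p)[:3]: print(n,np.round(r["position"],4),round(r["conf"],2),proj(p,r["position"]).round(1))
delta([.568,.092,.16],120)
```

```text
0.81 {'c': array([0., 0.]), 'size': (0.0, 0.0), 'yaw': np.float32(0.0), 'z': np.float64(nan), 'n': 0, 'mean': array([nan, nan])}
0.75 {'c': array([0., 0.]), 'size': (0.0, 0.0), 'yaw': np.float32(0.0), 'z': np.float64(nan), 'n': 0, 'mean': array([nan, nan])}
0.6 {'c': array([ 0.56235236, -0.09764736]), 'size': (193.41334533691406, 27.894123077392578), 'yaw': np.float32(89.16431), 'z': np.float64(0.10983337826368342), 'n': 762, 'mean': array([ 0.56150659, -0.09901864])}
bubble [0.7497 0.2706 0.0643] 0.65 [165.4 150.8]
vial [ 0.5551 -0.1012  0.1075] 0.79 [309.4 216.9]
vial [0.5008 0.4368 0.0323] 0.77 [100.9 246.7]
vial [0.368  0.1739 0.0281] 0.73 [201.6 296.9]
knob [ 0.5727 -0.455   0.1146] 0.25 [452.1 207.3]
bubble [ 0.566  -0.4909  0.1033] 0.56 [414. 367.]
vial [0.3781 0.1117 0.0277] 0.76 [189.4 225.7]
vial [ 0.5492 -0.1249  0.1002] 0.74 [292.7 237.4]
vial [0.4952 0.4022 0.0266] 0.63 [201.2 169. ]
knob [0.5649 0.083  0.0942] 0.51 [261.1 193.2]
knob [ 0.5187 -0.1415  0.071 ] 0.23 [283.1 256.1]
clock 10.15 pos [0.5701 0.0538 0.1908] yaw 29.07 F [ 0.  -0.3 -0.7] grip 0.6 0.0 q7 0.42 tilt [ 0.  0. -1.]
shift [0.229 0.111 0.205] spin 2.969
  return _methods._mean(a, axis=axis, dtype=dtype,
  ret = ret.dtype.type(ret / rcount)
h.py:17: RuntimeWarning: Mean of empty slice.
  return dict(c=np.array(r[0])/1000,size=r[1],yaw=np.degrees(np.arctan2(e[1],e[0])),z=np.median(X[:,2]),n=len(X),mean=X[:,:2].mean(0),X=X)
  ret = um.true_divide(
```

View pics/bub1.png

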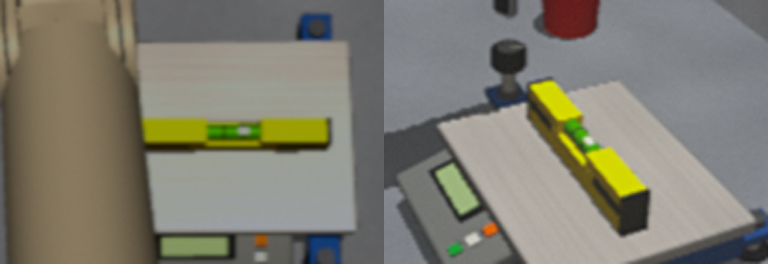

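Both views show the level lying in the middle of the pan along the foot's axis. In the top half of the picture the bubble at (245,131) is right of the vial's middle (234,131), on the side away from the foot. The foot end is therefore low, by about 10 mm of bubble travel, or about 4 rad of knob.

Emit:
{"name": "carry_out", "arguments": {
  "deltas": [
    [0.08,0.04,0,-0.33,0.5],
    [0.16,0.08,0,-0.66,0.5],
    [0.24,0.12,0,-1,0.5],
    [0.24,0.12,0,-1,0.5]
  ]
}}

```text
clock: 10.65
position: [0.5682, 0.0953, 0.1907]
ee_rot: [0.266, 0.964, 0.0, -0.0]
ft_force: [-0.2, -0.6, -0.3]
grip_width: 0.75
grasp_force: 0.0
```

Emit:
{"name": "carry_out", "arguments": {
  "deltas": [
    [0,0,0,-0.34,0.5],
    [0,0,0,-0.68,0.5],
    [0,0,0,-1,0.5],
    [0,0,0,-1,0.5]
  ]
}}

```text
clock: 11.15
position: [0.5684, 0.0934, 0.1908]
ee_rot: [0.011, 1.0, -0.0, 0.0]
ft_force: [0.1, 0.5, -0.5]
grip_width: 0.751
grasp_force: 0.0
```

Emit:
{"name": "carry_out", "arguments": {
  "deltas": [
    [0,0,0,-0.34,0.5],
    [0,0,0,-0.68,0.5],
    [0,0,0,-1,0.5],
    [0,0,0,-1,0.5]
  ]
}}

```text
clock: 11.65
position: [0.5684, 0.0938, 0.1908]
ee_rot: [-0.248, 0.969, -0.0, 0.0]
ft_force: [-0.1, 0.1, -0.3]
grip_width: 0.75
grasp_force: 0.0
```

```bash
cat >> h.py <<'E'
def bubble(tag=None):
    """bubble place towards the foot (+y), mm, from the top picture"""
    p=camera("top"); im=p["img"].astype(float)
    u0,v0=proj(p,[.5625,-.096,.103]).round().astype(int)
    c=im[v0-9:v0+10,u0-30:u0+31]; h=cv2.cvtColor(p["img"][v0-9:v0+10,u0-30:u0+31],cv2.COLOR_RGB2HSV)
    g=(h[...,0]>45)&(h[...,0]<75)&(h[...,1]>120)&(h[...,2]>40)
    vs,us=np.nonzero(g); row=int(np.median(vs)); b=c[row-1:row+2,:,2].mean(0)
    lo,hi=us.min(),us.max(); w=np.clip(b[lo:hi+1]-b[lo:hi+1].max()*.45,0,None); x=np.arange(lo,hi+1)
    d=(p["R"]@[.5625,-.096,.103]+p["t"])[2]/f(p)*1000
    print("green cols",lo+u0-30,hi+u0-30,"blue",b[lo:hi+1].round().astype(int),"bubble mm to foot",round(-((w*x).sum()/w.sum()-(lo+hi)/2)*d,1),"mm/px",round(d,2))
    if tag: save(tag,cv2.resize(p["img"][v0-15:v0+16,u0-45:u0+46],None,fx=8,fy=8,interpolation=cv2.INTER_CUBIC))
    return p
E
python3 - <<'E'
from h import *
bubble()
s=camera("side"); save("knob1",cv2.resize(s["img"][140:230,200:320],None,fx=5,fy=5,interpolation=cv2.INTER_CUBIC))
delta([.568,.094,.088],119)
E
```

```text
green cols 297 317 blue [  0   0   0   0   0   0   0   0   0   0   0  26  76 105 110 107  85  41
   4   0   0] bubble mm to foot -10.2 mm/px 2.49
clock 11.75 pos [0.5684 0.094  0.1907] yaw 118.67 F [ 0.6  0.4 -0.2] grip 0.75 0.0 q7 1.86 tilt [ 0.  0. -1.]
shift [0.002 0.001 0.685] spin -0.011
```

View pics/knob1.png

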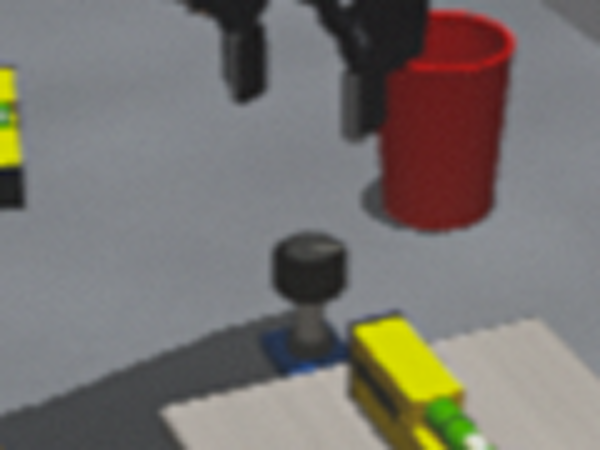

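The fingers hang open above the knob (at (310,265) in the crop), and nothing is in the way. The bubble measures −10.2 mm, so the knob needs about 3.9 rad (225°) clockwise.

Emit:
{"name": "carry_out", "arguments": {
  "deltas": [
    [0,0,0.3,0,0.5],
    [0,0,0.55,0,0.5],
    [0,0,0.68,0,0.5],
    [0,0,0.68,0,0.5],
    [0,0,0.68,0,0.5]
  ]
}}

```text
clock: 12.38
position: [0.569, 0.0944, 0.0898]
ee_rot: [-0.25, 0.968, -0.0, 0.001]
ft_force: [-0.3, 0.4, 0.2]
grip_width: 0.75
grasp_force: 0.0
```

Emit:
{"name": "carry_out", "arguments": {
  "deltas": [
    [0,0,0,0,0],
    [0,0,0,0,-1],
    [0,0,0,0,-1],
    [0,0,0,0,-1],
    [0,0,0,0,-1]
  ],
  "force": 40
}}

```text
clock: 13.0
position: [0.5703, 0.0922, 0.0907]
ee_rot: [-0.25, 0.968, -0.001, 0.002]
ft_force: [2.7, -6.7, 6.8]
grip_width: 0.408
grasp_force: 40.1
```

Emit:
{"name": "carry_out", "arguments": {
  "deltas": [
    [0,-0.02,0,0.2,-1],
    [0,-0.02,0,0.5,-1],
    [0,-0.02,0,0.8,-1],
    [0,-0.02,0,1,-1],
    [0,-0.02,0,1,-1]
  ]
}}

```text
clock: 13.62
position: [0.5705, 0.0917, 0.0906]
ee_rot: [0.009, 1.0, 0.0, 0.001]
ft_force: [-3.4, -0.6, 10.9]
grip_width: 0.409
grasp_force: 40.5
```

Run:
```python
from h import *
bubble(); delta([.57,.092,.09],0)
```

```text
green cols 297 317 blue [  0   0   0   0   0   0   0   0   0   0   0  33  82 108 112 105  74  25
   0   0   0] bubble mm to foot -9.8 mm/px 2.49
clock 13.68 pos [0.5705 0.0917 0.0906] yaw 89.04 F [-3.7 -1.3 10.7] grip 0.407 40.5 q7 1.4 tilt [ 0.002  0.001 -1.   ]
shift [0.003 0.002 0.004] spin 2.968
```

Emit:
{"name": "carry_out", "arguments": {
  "deltas": [
    [0,0,-0.01,0.3,-1],
    [0,0,-0.01,0.6,-1],
    [0,0,-0.01,0.9,-1],
    [0,0,-0.01,1,-1],
    [0,0,-0.01,1,-1]
  ]
}}

```text
clock: 14.3
position: [0.5703, 0.0914, 0.0907]
ee_rot: [0.266, 0.964, 0.0, 0.001]
ft_force: [2.3, -1.7, -1.1]
grip_width: 0.411
grasp_force: 41.9
```

Emit:
{"name": "carry_out", "arguments": {
  "deltas": [
    [0,0,0,0.3,-1],
    [0,0,0,0.6,-1],
    [0,0,0,0.9,-1],
    [0,0,0,1,-1],
    [0,0,0,1,-1]
  ]
}}

```text
clock: 14.92
position: [0.57, 0.0912, 0.0907]
ee_rot: [0.506, 0.862, 0.0, 0.0]
ft_force: [1.4, -3.7, 2.1]
grip_width: 0.408
grasp_force: 42.2
```

Emit:
{"name": "carry_out", "arguments": {
  "deltas": [
    [0,0,0,0.3,-1],
    [0,0,0,0.6,-1],
    [0,0,0,0.9,-1],
    [0,0,0,1,-1],
    [0,0,0,1,-1],
    [0,0,0,1,-1],
    [0,0,0,1,-1],
    [0,0,0,1,-1]
  ]
}}

```text
clock: 15.92
position: [0.5698, 0.0912, 0.0907]
ee_rot: [0.712, 0.702, -0.0, -0.0]
ft_force: [-1.7, -4.0, 4.6]
grip_width: 0.407
grasp_force: 42.5
```

Run:
```python
from h import *
bubble(); delta([.57,.092,.09],0)
```

```text
green cols 298 317 blue [  0   0   0   0   0   0   0   0  26  76 105 111 107  87  44   4   0   0
   0   0] bubble mm to foot -4.0 mm/px 2.49
clock 15.97 pos [0.5698 0.0911 0.0907] yaw -0.77 F [-2.6 -4.7  6.3] grip 0.408 42.5 q7 -0.06 tilt [-0.  0. -1.]
shift [0.006 0.001 0.005] spin -0.026
```

Emit:
{"name": "carry_out", "arguments": {
  "deltas": [
    [0,0,0,0.3,-1],
    [0,0,0,0.6,-1],
    [0,0,0,0.9,-1],
    [0,0,0,1,-1],
    [0,0,0,1,-1]
  ]
}}

```text
clock: 16.6
position: [0.5695, 0.0912, 0.0907]
ee_rot: [0.87, 0.494, -0.0, -0.0]
ft_force: [-5.0, -4.2, 8.2]
grip_width: 0.41
grasp_force: 42.8
```

Emit:
{"name": "carry_out", "arguments": {
  "deltas": [
    [0,0,0,0.3,-1],
    [0,0,0,0.6,-1],
    [0,0,0,0.9,-1],
    [0,0,0,1,-1],
    [0,0,0,1,-1]
  ]
}}

```text
clock: 17.23
position: [0.5693, 0.0915, 0.0906]
ee_rot: [0.968, 0.252, -0.001, -0.0]
ft_force: [-5.6, -3.3, 8.7]
grip_width: 0.407
grasp_force: 43.0
```

Emit:
{"name": "carry_out", "arguments": {
  "deltas": [
    [0,0,0,0.3,-1],
    [0,0,0,0.6,-1],
    [0,0,0,0.9,-1],
    [0,0,0,1,-1],
    [0,0,0,1,-1],
    [0,0,0,1,-1],
    [0,0,0,1,-1],
    [0,0,0,1,-1],
    [0,0,0,1,-1],
    [0,0,0,1,-1]
  ]
}}

```text
clock: 18.48
position: [0.5692, 0.0918, 0.0906]
ee_rot: [1.0, -0.006, -0.001, -0.001]
ft_force: [-6.7, -2.4, 10.2]
grip_width: 0.405
grasp_force: 43.0
```

Run:
```python
from h import *
p=bubble(); s=camera("side"); delta([.57,.092,.09],0)
u,v=proj(p,[.5625,-.096,.103]).round().astype(int); x,y=proj(s,[.5625,-.096,.103]).round().astype(int)
k=dict(dsize=(480,288),interpolation=cv2.INTER_CUBIC)
save("bub2",np.vstack([cv2.resize(i[b-12:b+12,a-20:a+20],**k) for i,a,b in((p["img"],u,v),(s["img"],x,y))]))
# yellow cut-out edges along the level in the top picture
hsv=cv2.cvtColor(p["img"],cv2.COLOR_RGB2HSV); Y=(hsv[...,0]>22)&(hsv[...,0]<35)&(hsv[...,1]>120)
print(u,v,Y[v-8:v+8,u-50:u+50].sum(0))
```

```text
green cols 298 317 blue [  0   0   0   0   0   0  13  51  91 109 112 102  68  21   0   0   0   0
   0   0] bubble mm to foot -0.6 mm/px 2.49
clock 18.57 pos [0.5692 0.0918 0.0906] yaw -90.74 F [-7.2 -2.6 10.1] grip 0.409 43.0 q7 -1.48 tilt [-0.002  0.001 -1.   ]
shift [ 0.005 -0.002  0.004] spin 2.975
307 214 [ 0  0  0  0  0  0  0  0  0  0  0 10 12 13 12 13 13 13 13 13 13 13 12 13
 13 13 13 13 13 13 13 13 13 13 13 13 13 13 12  7  5  4  4  4  5  4  5  5
  5  5  5  5  5  5  5  5  4  4  4  4  5  5 12 13 13 13 13 13 13 13 13 13
 13 13 13 13 13 13 12 13 13 13 13 13 13 13 13 13 12 10  0  0  0  0  0  0
  0  0  0  0]
```

View pics/bub2.png

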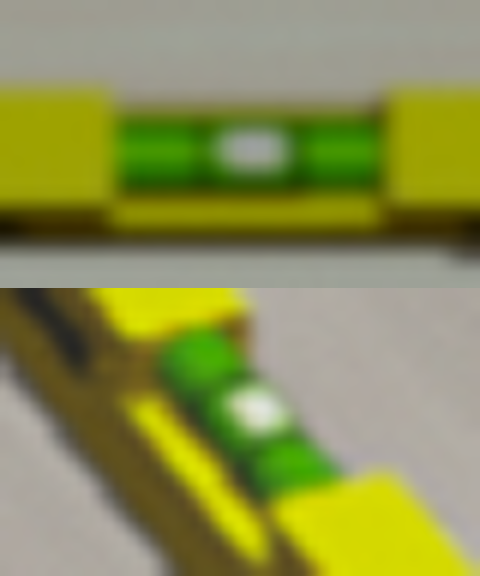

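The rings show dark at about x=205 and 296 in the upper half, and the bubble spans 214–290. It is nearly centred, about 1 mm short of the foot side, so I turn a little further.

Emit:
{"name": "carry_out", "arguments": {
  "deltas": [
    [0,0,0,0.3,-1],
    [0,0,0,0.6,-1],
    [0,0,0,0.73,-1],
    [0,0,0,0.73,-1],
    [0,0,0,0.73,-1]
  ]
}}

```text
clock: 19.2
position: [0.5693, 0.092, 0.0906]
ee_rot: [0.981, -0.196, -0.001, -0.001]
ft_force: [-6.6, -1.6, 10.9]
grip_width: 0.408
grasp_force: 43.1
```

Emit:
{"name": "carry_out", "arguments": {
  "deltas": [
    [0,0,0,0,-0.2],
    [0,0,0,0,0.4],
    [0,0,0,0,0.5],
    [0,0,0,0,0.5],
    [0,0,-0.3,0,0.5],
    [0,0,-0.7,0,0.5],
    [0,0,-0.7,0,0.5],
    [0,0,-0.7,0,0.5],
    [0,0,-0.7,0,0.5]
  ]
}}

```text
clock: 20.32
position: [0.5691, 0.0918, 0.194]
ee_rot: [0.98, -0.197, -0.001, 0.0]
ft_force: [-0.5, 0.1, -0.5]
grip_width: 0.749
grasp_force: 0.0
```

Run:
```python
from h import *
p=bubble(); s=camera("side"); delta([.5625,-.096,.19],0)
u,v=proj(p,[.5625,-.096,.103]).round().astype(int); x,y=proj(s,[.5625,-.096,.103]).round().astype(int)
k=dict(dsize=(480,288),interpolation=cv2.INTER_CUBIC)
save("bub3",np.vstack([cv2.resize(i[b-12:b+12,a-20:a+20],**k) for i,a,b in((p["img"],u,v),(s["img"],x,y))]))
# green profile along vial: rings are dips
for dv in(-1,0): print(p["img"][v+dv,u-14:u+15,1])
r=[r for r in outline_of("level",p) if abs(np.nonzero(r["region"])[1].mean()-u)<15][0]
q=fit(p,r["region"],.1,.125); q.pop("X"); print(q)
```

```text
green cols 298 317 blue [  0   0   0   0   0   0  26  74 103 111 106  84  43  10   0   0   0   0
   0   0] bubble mm to foot 1.0 mm/px 2.49
clock 20.43 pos [0.5693 0.0917 0.1943] yaw -112.79 F [-0.4 -0.2 -0.7] grip 0.748 0.0 q7 -1.9 tilt [-0.001 -0.001 -1.   ]
shift [0.443 1.171 0.029] spin 2.24
[161 160 157 146 135 132 132 132 131 125 109 111 134 147 149 149 143 130
 104 107 124 131 131 131 128 121 136 156 161]
[161 160 159 155 149 148 148 148 148 142 124 125 148 157 159 158 154 142
 117 120 142 148 149 148 146 140 147 157 160]
{'c': array([ 0.56168677, -0.09566283]), 'size': (199.42431640625, 27.60369300842285), 'yaw': np.float32(89.01311), 'z': np.float64(0.11092038432515643), 'n': 793, 'mean': array([ 0.56135539, -0.09579375])}
```

View pics/bub3.png

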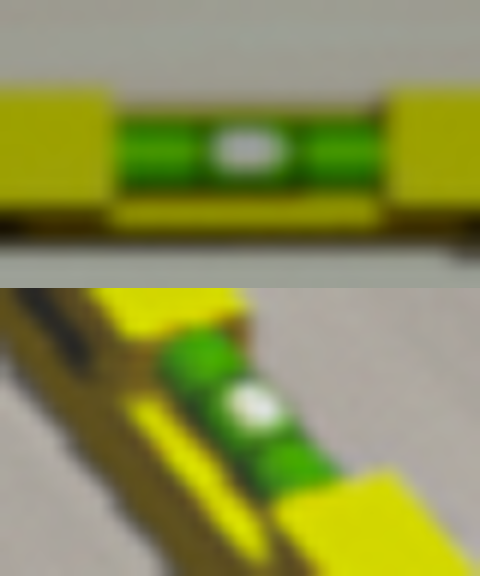

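Ring dips and bubble centroid agree: offset about +0.5 mm with the knob free, so the scale is level. Next I press with the fully open fingers straddling the cut-out, one on each flat end.

Emit:
{"name": "carry_out", "arguments": {
  "deltas": [
    [0.15,0.3,0,-0.25,1],
    [0.3,0.6,0,-0.5,1],
    [0.44,0.9,0,-0.73,1],
    [0.44,0.9,0,-0.73,1],
    [0.44,0.9,0,-0.73,1]
  ]
}}

```text
clock: 21.1
position: [0.5783, -0.0579, 0.1948]
ee_rot: [1.0, -0.008, -0.0, -0.0]
ft_force: [-0.2, 1.5, 0.2]
grip_width: 1.0
grasp_force: 0.0
```

Run:
```python
from h import *
delta([.562,-.096,.14],-91)
```

```text
clock 21.1 pos [ 0.5783 -0.0579  0.1948] yaw -90.96 F [-0.2  1.5  0.2] grip 1.0 0.0 q7 -1.29 tilt [-0.001  0.    -1.   ]
shift [-0.104  0.256  0.366] spin 0.001
```

Emit:
{"name": "carry_out", "arguments": {
  "deltas": [
    [-0.1,0.26,0.1,0,1],
    [-0.1,0.26,0.3,0,1],
    [-0.1,0.26,0.37,0,1],
    [-0.1,0.26,0.37,0,1],
    [-0.1,0.26,0.37,0,1]
  ]
}}

```text
clock: 21.72
position: [0.5635, -0.0964, 0.1406]
ee_rot: [1.0, -0.007, 0.001, 0.0]
ft_force: [-0.3, 0.4, -0.0]
grip_width: 0.999
grasp_force: 0.0
```

Emit:
{"name": "carry_out", "arguments": {
  "deltas": [
    [0,0,0.02,0,1],
    [0,0,0.04,0,1],
    [0,0,0.05,0,1],
    [0,0,0.05,0,1]
  ]
}}

```text
clock: 22.22
position: [0.5627, -0.0971, 0.1321]
ee_rot: [1.0, -0.008, -0.0, -0.0]
ft_force: [-1.0, -0.7, 0.3]
grip_width: 0.999
grasp_force: 0.0
```

Run:
```python
from h import *
delta([.562,-.096,.12],-91)
s=camera("side"); save("press1",cv2.resize(s["img"][130:300,190:390],None,fx=3,fy=3,interpolation=cv2.INTER_CUBIC))
```

```text
clock 22.23 pos [ 0.5627 -0.0971  0.1321] yaw -90.9 F [-1.  -0.7  0.3] grip 0.999 0.0 q7 -1.17 tilt [-0.  0. -1.]
shift [-0.004 -0.007  0.081] spin 0.003
```

View pics/press1.png

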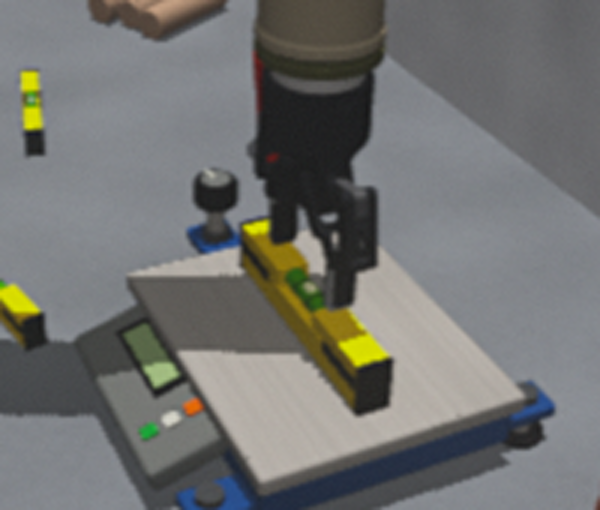

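The fingertips, at about (285,235) and (340,300) in the crop, hang just over the two flat tops on either side of the vial.

Emit:
{"name": "carry_out", "arguments": {
  "deltas": [
    [0,0,0.03,0,1],
    [0,0,0.05,0,1],
    [0,0,0.065,0,1],
    [0,0,0.075,0,1],
    [0,0,0.075,0,1]
  ]
}}

```text
clock: 22.9
position: [0.5628, -0.0971, 0.121]
ee_rot: [1.0, -0.008, 0.0, -0.0]
ft_force: [0.6, 0.2, 0.5]
grip_width: 1.002
grasp_force: 0.0
```

Emit:
{"name": "carry_out", "arguments": {
  "deltas": [
    [0,0,0.008,0,1],
    [0,0,0.015,0,1],
    [0,0,0.015,0,1],
    [0,0,0.015,0,1]
  ]
}}

```text
clock: 23.4
position: [0.5634, -0.0971, 0.1207]
ee_rot: [1.0, -0.008, 0.001, -0.001]
ft_force: [-8.2, 3.6, 22.6]
grip_width: 1.003
grasp_force: 11.3
```

Emit:
{"name": "carry_out", "arguments": {
  "deltas": [
    [0,0,0.003,0,1],
    [0,0,0.003,0,1],
    [0,0,0.003,0,1],
    [0,0,0.003,0,1],
    [0,0,0.003,0,1],
    [0,0,0.003,0,1],
    [0,0,0.003,0,1],
    [0,0,0.003,0,1]
  ]
}}

```text
clock: 24.4
position: [0.5635, -0.0971, 0.1206]
ee_rot: [1.0, -0.008, 0.001, -0.001]
ft_force: [-10.7, 4.8, 26.5]
grip_width: 0.998
grasp_force: 13.6
```

Run:
```python
from h import *
s=camera("side"); p=camera("top"); delta([.562,-.096,.12],-91)
u,v=proj(p,[.5625,-.096,.103]).round().astype(int); x,y=proj(s,[.5625,-.096,.103]).round().astype(int)
k=dict(dsize=(480,288),interpolation=cv2.INTER_CUBIC)
save("fin",np.vstack([cv2.resize(p["img"][v-24:v+24,u-40:u+40],**k),cv2.resize(s["img"][y-12:y+12,x-20:x+20],**k)]))
```

```text
clock 24.5 pos [ 0.5635 -0.0971  0.1206] yaw -90.89 F [-10.8   5.1  27.6] grip 0.995 13.6 q7 -1.16 tilt [ 0.002  0.001 -1.   ]
shift [-0.01  -0.007  0.004] spin 0.004
```

View pics/fin.png

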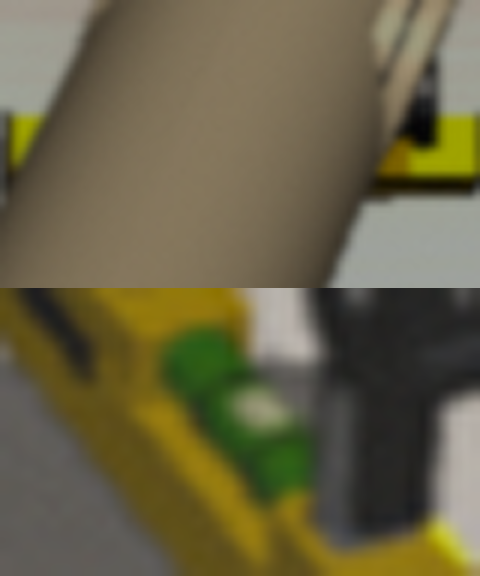

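The side view shows the bubble at (260,407), still between the rings and within about half a millimetre of where it was unpressed. The press is a steady 27 N, so I hand in.

```bash
python3 -c "
from workcell import ticket; print(ticket.hand_in())"
```

```text
the job is handed in; nothing more can be done
None
```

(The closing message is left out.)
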